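# Hang the drilled plate on the rail with its S-hook

## Robot

A 7-joint arm with a two-finger parallel gripper is mounted at the origin on the work surface. World frame = base frame: x ahead of the robot, y to its left, z up, the work surface at z = 0. Lengths are in m, angles in rad, forces in N, time in s.
With the tool pointing down it reaches from about 0.4 to 0.85 m from the base axis. Payload 10.4 kg.
Tool frame: the origin (TCP) lies between the finger pads; the fingertips stand 14 mm ahead of it and the grasp point (between the pads) lies 5 mm behind it (r.finger_overhang is the z of the fingertips in the tool frame, in m); z points along the fingers, y is the line along which they close (so a half turn about z gives the same grasp; the last joint's range is limited). The gripper opens to 87 mm and grips with 3 to 60 N. Pads are 19 mm wide; open, the fingers measure 117 mm over their backs; the gripper's body (75 mm by 190 mm) begins 51 mm behind the grasp point.
Start: joints at [-1.174, 0.332, -0.065, 1.46, 0.022, 1.35, -0.088], TCP at [0.255, 0.571, 0.237] pointing down, gripper open.
Joint ranges: [-2.6, 2.6], [-0.5, 2.12], [-1.47, 1.34], [0.16, 2.42], [-1.27, 4.41], [0.06, 2.06], [-2.6, 2.6]. Speed limits (rad/s): [2.22, 2.22, 2.79, 2.79, 3.14, 3.14, 3.14].

## Interface

Orientations are given as a unit quaternion [x, y, z, w].
In Python, from bench import r, optics gives the robot as it stands.
- The arm moves only by the shell command python3 -m pendant 'ROWS' [FORCE]. ROWS is JSON, a list of rows, each a list of 7 numbers: the closure, from -1 (fully open) to 1 (shut), then the shift along the tool's x, y, z scaled (see below), then the turn, a rotation vector about the tool's x, y, z scaled (see below). In form: [[grip, x, y, z, rx, ry, rz], ...]. A call has 1 to 8 rows; each row is the pose to reach, as a shift and turn from the pose commanded when the call began, along the tool's axes at that moment; what a row does not reach only later rows make up. The controller multiplies each number of a shift by 0.3 m and each number of a turn by 120 degrees. A row lasts 1/8 s, in which the tool goes at most 62.5 mm and 10.7 degrees, less where a joint would pass 70% of its speed; a pose out of reach is approached as far as the arm can. A call with a number of a shift or a turn outside -1 to 1 is refused whole. A call with a gripper value outside its range is refused whole. The fingers move at their own pace and stop on an object; FORCE is the grip in N (left out, the last holds). Time passes only in rows, so rows that repeat a pose let the fingers close. It gives the time, the measured TCP pose, the force, the opening and the grip force at its end, in the units of the state.
- r.read_state(): the state, without advancing time (a new reading comes with each control period).
- optics.camera(name): name is "scene" or "top"; returns a dict with "pixels" (384x512x3 uint8, red, green, blue), "vfov" (degrees; the focal length in pixels is half the picture's height over the tangent of half this angle, whatever the lens; pixels are square), "cx", "cy" (the principal point, pixels), "rvec" (rotation vector, rad) and "tvec" (3), from world to camera coordinates, as OpenCV has them. Camera axes: x right, y down, z forward; pixel columns grow to the right and rows downward; lengths in m; the calibration is good to about 2 mm. A picture is of the moment at which its call begins. There is no depth.
- r.close_job(): hands the job in; it is judged then, once.
The state is a dict: "time": time; "joint_positions": joint angles; "joint_vel": joint speeds; "joint_torque": joint torques, N m; "ee_pos": TCP position; "eef_rot": TCP orientation; "ft_force": force on the tool from outside, world axes, zero at the start; "torque": the same for the moment, N m; "width": finger opening in m; "grip_force": force on a finger pad.
Only numpy, scipy, OpenCV 4.12 (cv2) and the standard library are available. Lean on these libraries where they do the work, as an engineer would, in place of code of your own. Each camera call takes 0.05 s, during which the arm holds its last target. There are 200 camera calls.

## Task

Take the steel S-hook off the rail, catch the one plate that has a hole with the hook's small lower bend through that hole, and lift it out of the slotted rack. Hang the hook back on the rail by its large bend, anywhere along the bar, with the plate hanging freely from it at rest. The plate is cleaned for painting, so never touch it with the gripper or arm, and leave the two blank plates, the G-clamp on the rail, the drill and the pliers as they are.

Things in the scene. Friction and masses are not known exactly. Their poses are not given: they have to be found in the camera images.
- hook: Loose S-hook of 8 mm round steel bar, 128 mm tall, 58 mm wide, 0.12 kg, flat in its own x-z plane; starts hanging on the rail, its y along the bar within 0.15 rad. Origin: bar centre at the crown (top of the large bend), z up (it may hang a few degrees off). The large bend opens downward, its free tip on the +x side; the small lower bend opens upward, its free tip on the -x side.
- hook_shank (a point): Point at (-25,0,-36) mm in the hook's frame: on the hook's straight upright shank (bar centre, x = -25 mm, z from -22 to -60 mm), beside the rail; can be gripped from above, fingers either side along the hook's y. Below, the bar slants to (14,-84) mm (x,z), then runs straight down to (14,-106).
- hook_uptip (a point): Free end of the large bend, bar centre at (25,0,-30) mm in the hook's frame; the bar's round end reaches z = -34. The rail must pass in or out below it, from the +x side (rail centre about 48 mm below the crown centre), above the slanting part.
- hook_lowtip (a point): Free end of the small bend, bar centre at about (-14,0,-108) mm in the hook's frame. The small bend has 14 mm centreline radius about (0,-106) mm (x,z), lowest bar centre at z = -120; the bend with its tip spans z = -124 to -104 mm, so it goes level through the 30 mm hole, tip first (toward -x).
- hook_seat (a point): Point on the hook at (0,0,-116) mm in its frame: inner bottom of the small lower bend, where the plate's hole edge rests.
- plate: The only plate with a hole: bare grey metal, 100 mm wide (its y) x 110 mm tall (z) x 6 mm thick (x), about 0.45 kg, loose, standing upright in one of the rack's three slots, may lean up to 0.06 rad. Origin: centre of its lower edge.
- plate_hole (a point): Centre of the plate's round through hole, 30 mm diameter, hole axis along the plate's x; 83 mm above its lower edge, 12 mm of metal between hole and top edge. Can be entered from either face.
- rail: Fixed rail stand: level round steel bar 12 mm thick, along its y, bar centre 245 mm above the bench, between two 12 mm posts 360 mm apart (at y = -180 and +180 mm), feet 110 x 50 x 12 mm under the posts. Origin: on the bench under the bar's middle. It stands left or right of centre.
- rail_mid (a point): Middle of the rail bar, on its centreline.
- rack: Fixed steel rack on the other side: base 210 (x) x 120 (y) x 10 mm with three parallel slots along y at x = -72, 0, +72 mm, between ribs 28 mm high above the base and 6 mm thick. Plates stand on the base (10 mm up) with their faces looking along the rack's x. Origin: underside centre.
- blank_a: Bystander: plain plate without hole, 100 wide x 90 tall x 6 mm, in another slot of the rack. Origin: centre of lower edge.
- blank_b: Bystander: plain plate without hole, 80 wide x 110 tall x 6 mm, in another slot. Origin: centre of lower edge.
- clamp: Bystander: G-clamp of 0.5 kg hanging loosely on the rail, 90 mm (x) x 60 mm (y, its T bar; frame 16 mm) , from 16 mm above the bar's top to 135 mm below it. Origin: middle of the underside of its top arm, on the bar. It hangs on the other half of the rail than the hook.
- drill: Bystander: cordless drill standing on its battery, about 75 x 170 mm in plan, 200 mm high, 1.5 kg, beyond the middle. Origin: underside centre; length along its y.
- pliers: Bystander: pliers lying flat on the bench near the robot, 175 mm long (x) x 70 x 16 mm. Origin: under the pivot.
Not all that is in view belongs to the job. Leave any blue or turquoise look-alike of the hook alone.

How it is judged:
On the way:
1. the plate hangs on the hook's small bend through its hole, lifted clear of the rack (distance between plate_hole and hook_seat below 0.024 m and z of plate_hole in the frame of hook below -0.115 m and height (world z) of plate above 0.045 m and contact force between plate and rack below 0.05 N), for 0.2 s.
At the end, for the whole second after the job is handed in: Hook on the rail by its large bend (crown within 22 mm sideways of the bar line, 4-17 mm above it, between the posts), plate on the small bend through its hole (within 24 mm of the seat), its foot over 25 mm up, both within 0.35 rad of upright, under 60 mm/s and 0.8 rad/s, released (distance between plate_hole and hook_seat below 0.024 m and z of plate_hole in the frame of hook below -0.115 m and x of hook in the frame of rail between -0.022 and 0.022 m and y of hook in the frame of rail between -0.165 and 0.165 m and z of hook in the frame of rail between 0.249 and 0.262 m and contact force between hook and rail above 1 N and height (world z) of plate above 0.025 m and angle between each of hook, plate's own z axis and vertical below 0.35 rad and linear speed of each of plate, hook below 0.06 m/s and angular speed of plate below 0.8 rad/s); the robot touches nothing.
It fails at once if the gripper or arm touches the drilled plate (contact force between any of the fingers, the arm and plate above 0.5 N).
It fails at once if a blank plate is shifted or pulled out (over 15 mm) (distance of any of blank_a, blank_b from where it was at the start of the episode above 0.015 m).
It fails at once if the G-clamp is displaced by over 25 mm (distance of clamp from where it was at the start of the episode above 0.025 m).
It fails at once if the drill or the pliers are displaced by over 20 mm (distance of any of drill, pliers from where it was at the start of the episode above 0.02 m).
It also fails if it takes over 72 s, if anything falls off the work surface, if the arm or the gripper's body presses on something with over 40 N, if the wrist force passes 120 N, or if a joint passes its speed limit or range.

## Working session

There is one attempt and no reset: what is moved stays moved. The work goes in short steps, Python scripts to look and compute and a shell command to move; the robot and the scene stay as the last step left them, time stands still between calls to the robot, and variables do not carry over. Pictures are saved under pics/ and viewed, at most 10 in all, crops included, and the job is handed in when it is done.

```bash
ls; mkdir -p pics
cat > h.py <<'E'
import numpy as np, cv2
from scipy.spatial.transform import Rotation as R
from bench import r, optics
def cam(n):
    c=optics.camera(n); im=c["pixels"]; f=im.shape[0]/2/np.tan(np.radians(c["vfov"])/2)
    K=np.array([[f,0,c["cx"]],[0,f,c["cy"]],[0,0,1.]])
    Rm=cv2.Rodrigues(np.array(c["rvec"],float))[0]; t=np.array(c["tvec"],float)
    return im,K,Rm,t
def save(im,name,box=None,s=1):
    if box: im=im[box[1]:box[3],box[0]:box[2]]
    im=cv2.resize(im,None,fx=s,fy=s,interpolation=cv2.INTER_CUBIC)
    cv2.imwrite("pics/"+name,im[:,:,::-1])
def ray(c,p):
    _,K,Rm,t=c; d=Rm.T@np.linalg.inv(K)@np.array([p[0],p[1],1.]); return -Rm.T@t,d/np.linalg.norm(d)
def proj(c,X):
    _,K,Rm,t=c; q=K@(Rm@np.array(X,float)+t); return q[:2]/q[2]
def atz(c,p,z):
    o,d=ray(c,p); return o+d*(z-o[2])/d[2]
def tri(c1,p1,c2,p2):
    o1,d1=ray(c1,p1);o2,d2=ray(c2,p2)
    s=np.linalg.lstsq(np.c_[d1,-d2],o2-o1,rcond=None)[0]
    a=o1+d1*s[0];b=o2+d2*s[1]; return (a+b)/2,np.linalg.norm(a-b)
E
python3 - <<'E'
from h import *
import pickle
d={}
for n in("scene","top"):
    c=cam(n);d[n]=c;save(c[0],n+"0.png",None,1.5); print(n,ray(c,(256,192)),c[1][0,0])
pickle.dump(d,open("c0.pkl","wb"))
s=r.read_state();print(s["ee_pos"],R.from_quat(s["eef_rot"]).as_matrix().round(3),s["width"],r.finger_overhang)
E
```

```text
pics
scene (array([ 1.10978874, -0.60383222,  0.9979125 ]), array([-0.46525   ,  0.50594975, -0.72633139])) 426.5373738595556
top (array([ 0.46714591, -0.03207749,  1.31798102]), array([ 0.07067742,  0.01214498, -0.99742529])) 417.47279879671294
[0.25460012 0.57042811 0.23584263] [[-0.913  0.408 -0.   ]
 [ 0.408  0.913 -0.001]
 [-0.    -0.001 -1.   ]] 0.08714186461496512 0.014
```

View pics/scene0.png

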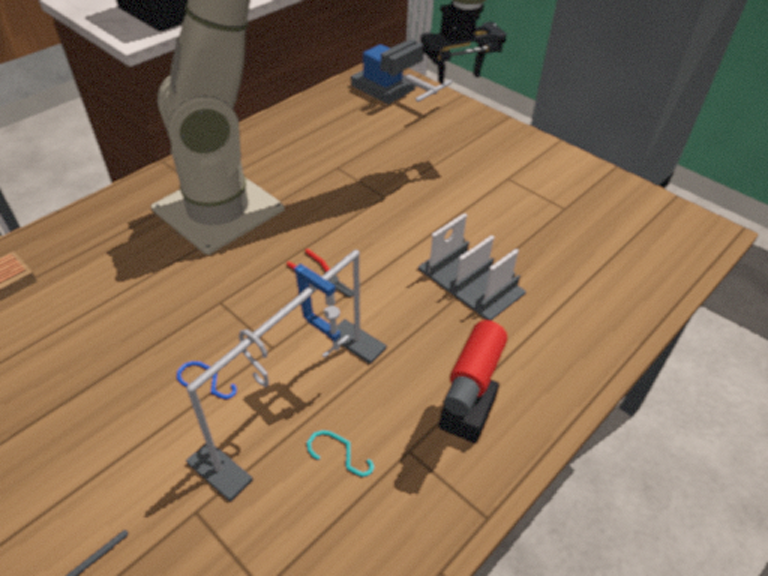

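View pics/top0.png

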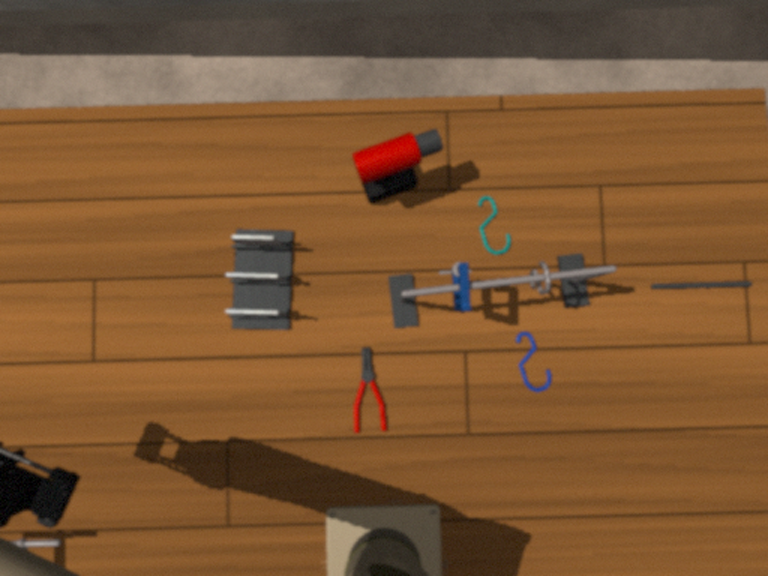

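Scene (1.5× px): the steel hook hangs on the rail at about (253,350). Possible mix-ups are the blue S-hook on the bench at (205,380) and the turquoise one at (340,452). The holed plate is the one nearest the robot in the rack, hole at about (448,236); the blanks are at (475,260) and (500,278). I choose the grey hook on the bar (top view 541,278) and check it in a close crop.

Run:
```python
from h import *
import pickle
d=pickle.load(open("c0.pkl","rb"));S=d["scene"][0];T=d["top"][0]
def cr(im,x,y,w,h,W=400,H=300): return cv2.resize(im[y:y+h,x:x+w],(W,H),interpolation=cv2.INTER_CUBIC)
# scale: 400/80=5x ; 
a=cr(S,130,205,80,60); b=cr(S,270,130,80,60); c=cr(T,320,150,80,60); e=cr(T,140,160,80,60)
save(np.vstack([np.hstack([a,b]),np.hstack([c,e])]),"crop0.png")
```

```text
(no output)
```

View pics/crop0.png

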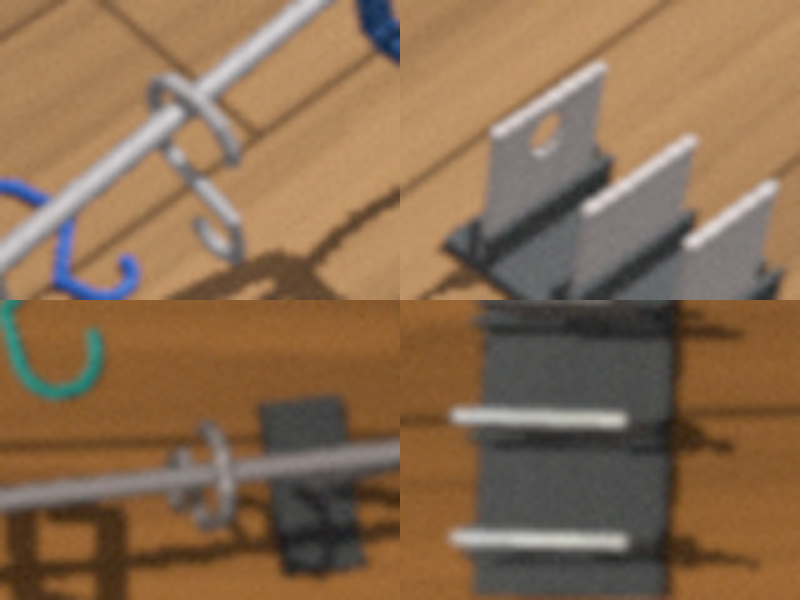

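Crop: the grey hook is confirmed on the bar. Its free up-tip is at crop (233,157), on the far (+x) side, with the shank on the robot side and the small bend at (215,240). The only hole is in the plate nearest the robot, at crop (545,133).

```bash
cat >> h.py <<'E'
def hookpts():
    a=np.linspace(np.pi,0,15); P=[(-25,-60),(-25,-25)]+[(25*np.cos(t),-25+25*np.sin(t)) for t in a]+[(25,-30)]
    b=np.linspace(0,-np.pi,12); Q=[(-25,-60),(14,-84),(14,-106)]+[(14*np.cos(t),-106+14*np.sin(t)) for t in b]+[(-14,-108)]
    P=P[::-1]+Q; return np.array([(x,0,z) for x,z in P])/1000
E
python3 - <<'E'
from h import *
import pickle
d=pickle.load(open("c0.pkl","rb"));S=d["scene"];T=d["top"]
A,e1=tri(S,(357/1.5,254/1.5),T,(403/1.5,294/1.5));B,e2=tri(S,(193/1.5,387/1.5),T,(615/1.5,268/1.5))
print("rail",A,B,e1,e2,np.linalg.norm(A-B))
for p,q in[((288.6,156.6),(150,207.4)),((311,143),(185.6,208.6))]: print("?plate",tri(S,p,T,q))
print("swap",tri(S,(288.6,156.6),T,(185.6,208.6)),tri(S,(311,143),T,(150,207.4)))
print("hole zguess",[ [*ray(S,(299,156.6))] ])
print("tip",tri(S,(176.6,236.0),T,(361.4,176)),"crown@.259",atz(T,(366,185),.255))
# rail from top at z=.245
a=atz(T,(403/1.5,294/1.5),.245);b=atz(T,(615/1.5,268/1.5),.245);print("rail z.245",a,b,np.linalg.norm(a-b))
# hook fit: yaw & position along rail, observed pts
u=(a-b)[:2];u/=np.linalg.norm(u);yaw0=np.arctan2(-u[0],u[1]);print("railyaw",yaw0)
from scipy.optimize import least_squares
H=hookpts()
obs=[(T,(366,185),(0,0,4e-3)),(T,(361.4,176.3),(.025,0,-.02)),(S,(176.6,236.6),(.025,0,-.032)),(S,(177,256),(.010,0,-.122)),(S,(169.5,249.5),(-.014,0,-.106))]
def pose(p): return R.from_euler('ZYX',[p[3],p[4],p[5]]),np.array([p[0],p[1],p[2]])
def f(p):
    r_,t=pose(p); e=[proj(c,r_.apply(m)+t)-o for c,o,m in obs]
    return np.r_[np.ravel(e),(p[2]-.255)/.001,p[4]/.03,p[5]/.03,(p[3]-yaw0)/.1]
c0=atz(T,(366,185),.255);s=least_squares(f,[*c0,yaw0,0,0]);p=s.x;print("hook",p.round(4),s.fun.round(2))
r_,t=pose(p);X=r_.apply(H)+t;out=[]
for c,x,y in((S,130,205),(T,320,150)):
    im=cv2.resize(c[0][y:y+60,x:x+80],(400,300),interpolation=cv2.INTER_CUBIC)
    q=((np.array([proj(c,v) for v in X])-[x,y]+.5)*5).astype(int)
    cv2.polylines(im,[q],False,(255,0,0),1)
    q=((np.array([proj(c,v) for v in((a,b))])-[x,y]+.5)*5).astype(int);cv2.polylines(im,[q],False,(0,255,0),1)
    out.append(im)
save(np.hstack(out),"fit.png")
st=r.read_state();print(st["joint_positions"])
E
```

```text
rail [ 0.53338264 -0.05034739  0.23797127] [ 0.56886263 -0.41206096  0.24848401] 0.0030130966459322207 0.00946928151303009 0.3636015038972495
?plate (array([0.49417115, 0.27349703, 0.06247476]), np.float64(0.07495522773148648))
?plate (array([0.53612986, 0.20003423, 0.17654053]), np.float64(0.07403220790974743))
swap (array([0.51152468, 0.18765023, 0.11718068]), np.float64(0.004027796418654517)) (array([0.51785472, 0.29063831, 0.11424546]), np.float64(0.003639345413140462))
hole zguess [[array([ 1.10978874, -0.60383222,  0.9979125 ]), array([-0.43152888,  0.6130717 , -0.66175971])]]
tip (array([ 0.580809  , -0.29438705,  0.22610336]), np.float64(0.006286812449950275)) crown@.259 [ 0.55247881 -0.30055241  0.255     ]
rail z.245 [ 0.53193931 -0.05133179  0.245     ] [ 0.56647836 -0.41735668  0.245     ] 0.36765087997176465
railyaw 0.09408397537900523
hook [ 0.5545 -0.2979  0.2547  0.1579 -0.0454  0.0143] [-0.68 -0.82 -0.41 -1.11 -1.   -0.32 -0.03  0.59 -0.91 -1.3  -0.34 -1.51
  0.48  0.64]
[-1.17360234  0.33276343 -0.06470818  1.46089739  0.02161652  1.34985928
 -0.08849619]
```

View pics/fit.png

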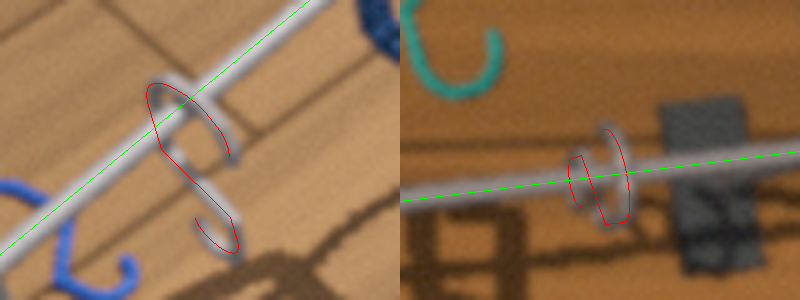

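```bash
cat >> h.py <<'E'
def go(pos,ydir,q0=None):
    """units for a tool-down pose with tool x = -(horizontal hook x), hook yaw=ydir"""
    s=r.read_state(); M=R.from_quat(s["eef_rot"])
    c,n=np.cos(ydir),np.sin(ydir)
    G=R.from_matrix(np.array([[-c,-n,0],[-n,c,0],[0,0,-1]]).T.T)
    sh=M.inv().apply(np.array(pos)-s["ee_pos"])/.3; tu=(M.inv()*G).as_rotvec()/np.radians(120)
    print(np.round(sh,3),np.round(tu,3),"rows>=",np.linalg.norm(sh)*.3/.0625,np.linalg.norm(tu)*120/10.7)
E
python3 - <<'E'
from h import *
go((.45,.25,.42),.12)
import pickle
d=pickle.load(open("c0.pkl","rb"));T=d["top"]
print(atz(T,(150,207.4),.12),atz(T,(185.6,208.6),.12))
E
```

```text
[-1.03  -0.711 -0.613] [-0.001 -0.    -0.258] rows>= 6.688865463353874 2.8902782207043627
[0.51631282 0.28777471 0.12      ] [0.51000032 0.18567971 0.12      ]
```

```bash
python3 -m pendant '[[-1,-0.1,-0.07,-0.2,0,0,-0.04],[-1,-0.25,-0.17,-0.35,0,0,-0.12],[-1,-0.4,-0.27,-0.5,0,0,-0.2],[-1,-0.55,-0.38,-0.6,0,0,-0.258],[-1,-0.7,-0.5,-0.61,0,0,-0.258],[-1,-0.85,-0.6,-0.61,0,0,-0.258],[-1,-1,-0.71,-0.61,0,0,-0.258],[-1,-1,-0.71,-0.61,0,0,-0.258]]' 10; python3 -c "
from h import *
go((.527,-.30,.36),.12);print(r.read_state()['joint_positions'])"
```

```text
time: 1.1
ee_pos: [0.4443, 0.249, 0.4198]
eef_rot: [-0.056, 0.998, -0.0, 0.0]
ft_force: [0.1, 1.0, -0.4]
width: 0.0872
grip_force: 0.0
[-0.07  -1.849  0.201] [-0.     0.    -0.004] rows>= 8.93448965199342 0.04451082707176447
[-0.73644709  0.03821937  0.1409864   1.42850183 -0.00429263  1.6748414
  1.08655703]
```

```bash
python3 -m pendant '[[-1,0,-0.18,0,0,0,0],[-1,0,-0.36,0,0,0,0],[-1,0,-0.54,0.02,0,0,0],[-1,-0.02,-0.72,0.06,0,0,0],[-1,-0.04,-0.9,0.1,0,0,0],[-1,-0.04,-1,0.1,0,0,0],[-1,-0.04,-1,0.1,0,0,0]]'; python3 -m pendant '[[-1,0,-0.18,0.02,0,0,0],[-1,-0.02,-0.36,0.05,0,0,0],[-1,-0.03,-0.54,0.08,0,0,0],[-1,-0.03,-0.72,0.1,0,0,0],[-1,-0.03,-0.85,0.1,0,0,0],[-1,-0.03,-0.85,0.1,0,0,0]]' ; python3 -c "
from h import *
go((.529,-.301,.214),.12);print(r.read_state()['joint_positions'])
c=cam('scene');a=cam('top')
save(np.hstack([cv2.resize(c[0][190:270,110:210],(400,320)),cv2.resize(a[0][140:220,310:410],(400,320))]),'above.png')"
```

```text
time: 1.98
ee_pos: [0.4898, -0.0442, 0.3893]
eef_rot: [-0.058, 0.998, -0.0, -0.0]
ft_force: [-0.8, -0.1, 0.4]
width: 0.0873
grip_force: 0.0
time: 2.72
ee_pos: [0.5294, -0.2958, 0.3584]
eef_rot: [-0.059, 0.998, -0.0, -0.001]
ft_force: [0.3, 0.1, 0.4]
width: 0.0873
grip_force: 0.0
[ 0.002 -0.017  0.482] [-0.    -0.001 -0.001] rows>= 2.312673739214837 0.016267090746098077
[-0.09577754  0.29496772  0.69495729  1.33212784 -0.18574735  1.58145421
  2.26439573]
```

View pics/above.png

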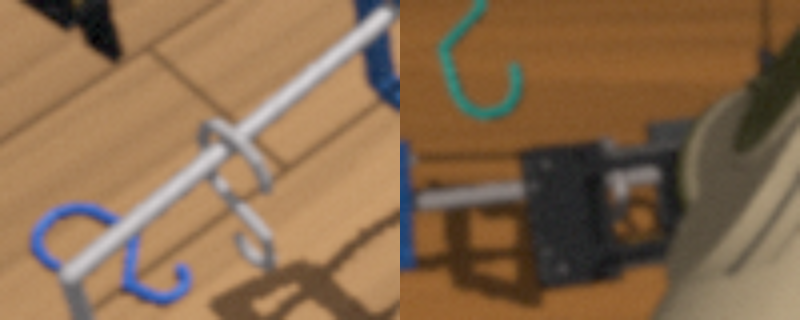

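The hook still hangs undisturbed, with the gripper straddling it. Descending.

```bash
python3 -m pendant '[[-1,0,-0.01,0.12,0,0,0],[-1,0,-0.017,0.25,0,0,0],[-1,0,-0.017,0.35,0,0,0],[-1,0,-0.017,0.43,0,0,0],[-1,0,-0.017,0.475,0,0,0],[-1,0,-0.017,0.475,0,0,0],[-1,0,-0.017,0.475,0,0,0]]' 60; python3 -c "
from h import *
a=cam('scene');print(r.read_state()['joint_positions'])
save(a[0],'down.png',(110,170,230,270),6)"
```

```text
time: 3.7
ee_pos: [0.5307, -0.2993, 0.2181]
eef_rot: [-0.061, 0.998, -0.0, 0.001]
ft_force: [0.5, 0.2, -0.0]
width: 0.0871
grip_force: 0.0
[-0.0872543   0.34972403  0.66914616  1.56405155 -0.22276507  1.30369012
  2.30278077]
```

View pics/down.png

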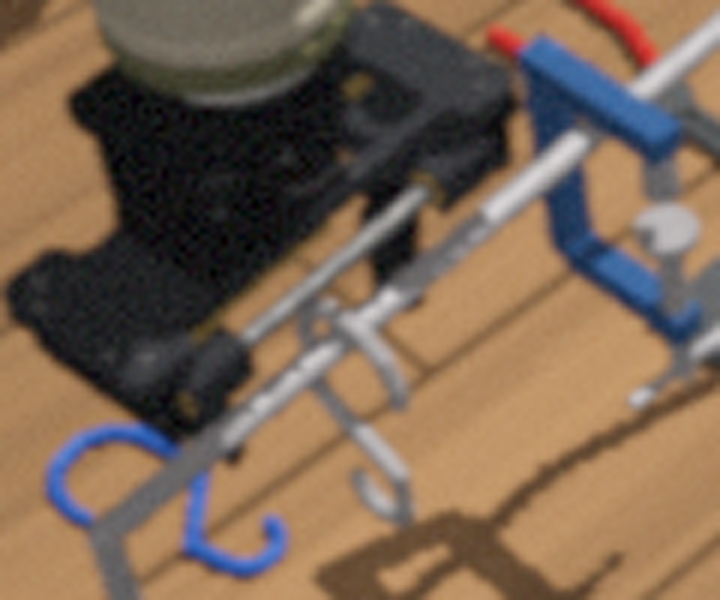

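The fingers straddle the shank, pads at about crop (235,400) and (400,290), and the post and clamp are clear. Closing.

```bash
python3 -m pendant '[[1,0,0,0.012,0,0,0],[1,0,0,0.012,0,0,0],[1,0,0,0.012,0,0,0],[1,0,0,0.012,0,0,0],[1,0,0,0.012,0,0,0],[1,0,0,0.012,0,0,0]]' 50; python3 -c "
from h import *
a=cam('scene')
save(a[0],'grip.png',(110,170,230,270),6)"
```

```text
time: 4.5
ee_pos: [0.5301, -0.2995, 0.2134]
eef_rot: [-0.06, 0.998, 0.0, -0.0]
ft_force: [0.3, -0.0, -0.6]
width: 0.0348
grip_force: 0.0
```

View pics/grip.png

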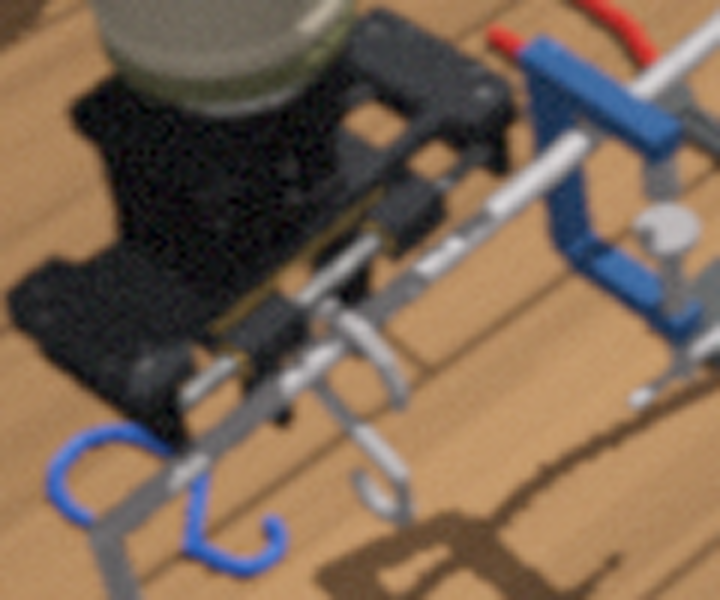

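The fingers are still closing (35 mm open), evenly around the shank. Continuing.

```bash
python3 -m pendant '[[1,0,0,0,0,0,0],[1,0,0,0,0,0,0],[1,0,0,0,0,0,0],[1,0,0,0,0,0,0],[1,0,0,0,0,0,0],[1,0,0,0,0,0,0],[1,0,0,0,0,0,0],[1,0,0,0,0,0,0]]' 50
```

```text
time: 5.55
ee_pos: [0.5301, -0.2996, 0.2134]
eef_rot: [-0.06, 0.998, 0.0, 0.0]
ft_force: [-0.7, -0.3, -0.4]
width: 0.0067
grip_force: 50.0
```

```bash
python3 -m pendant '[[1,0,0,-0.04,0,0,0],[1,0,0,-0.085,0,0,0],[1,0,0,-0.127,0,0,0],[1,0,0,-0.127,0,0,0],[1,0,0,-0.127,0,0,0]]' 50;  python3 -m pendant '[[1,0.06,0,0,0,0,0],[1,0.14,0,0,0,0,0],[1,0.24,0,0,0,0,0],[1,0.33,0,0,0,0,0],[1,0.33,0,0,0,0,0],[1,0.33,0,-0.1,0,0,0],[1,0.33,0,-0.2,0,0,0],[1,0.33,0,-0.2,0,0,0]]'
python3 - <<'E'
from h import *
go((.56,.236,.31),.06)
print(r.read_state()['joint_positions'])
E
```

```text
time: 6.18
ee_pos: [0.53, -0.2994, 0.2513]
eef_rot: [-0.06, 0.998, 0.0, -0.0]
ft_force: [0.9, 0.2, -1.6]
width: 0.0073
grip_force: 50.0
time: 7.18
ee_pos: [0.4332, -0.3116, 0.3131]
eef_rot: [-0.061, 0.998, -0.001, 0.001]
ft_force: [0.3, -0.1, -1.1]
width: 0.0066
grip_force: 50.0
[-0.64   1.761  0.009] [-0.001  0.001  0.029] rows>= 8.99308436500849 0.3292444340042487
[-0.12214525  0.0922596   0.71713301  1.61451721 -0.06157709  1.45465193
  2.29204422]
```

```bash
python3 -m pendant '[[1,0,0,-0.15,0,0,0],[1,0,0.1,-0.3,0,0,0],[1,0,0.25,-0.3,0,0,0.03],[1,0,0.42,-0.3,0,0,0.06],[1,-0.05,0.6,-0.3,0,0,0.088],[1,-0.1,0.78,-0.3,0,0,0.088],[1,-0.15,0.92,-0.3,0,0,0.088],[1,-0.15,0.92,-0.3,0,0,0.088]]'
python3 - <<'E'
from h import *
go((.5235,.237,.31),-.06)
print(r.read_state()['joint_positions'])
E
```

```text
time: 8.18
ee_pos: [0.4437, -0.0279, 0.3999]
eef_rot: [0.028, 1.0, -0.0, -0.001]
ft_force: [-0.3, -0.6, -0.9]
width: 0.0066
grip_force: 50.0
[-0.216  0.897  0.299] [-0.    -0.001  0.002] rows>= 4.65393532616866 0.022361316857793034
[-0.41588663 -0.13035059  0.33464715  1.62080397  0.04276336  1.6464427
  1.43337332]
```

```bash
python3 -m pendant '[[1,-0.04,0.18,0.02,0,0,0],[1,-0.08,0.36,0.08,0,0,0],[1,-0.12,0.54,0.15,0,0,0],[1,-0.17,0.7,0.22,0,0,0],[1,-0.2,0.84,0.28,0,0,0],[1,-0.217,0.9,0.3,0,0,0],[1,-0.217,0.9,0.3,0,0,0],[1,-0.217,0.9,0.3,0,0,0]]'
python3 - <<'E'
from h import *
import pickle
s=r.read_state()
d={n:cam(n) for n in("scene","top")};pickle.dump((d,s["ee_pos"],s["eef_rot"]),open("c1.pkl","wb"))
S,T=d["scene"],d["top"]
print(s["ee_pos"])
c=np.array(s["ee_pos"])+[.0245,-.0015,.0413]
H=hookpts();Y=R.from_euler('Z',-.06)
ps=(np.array([proj(S,v) for v in Y.apply(H)+c]));print(ps.min(0),ps.max(0))
# crop scene: no overlay, wide enough for hook+plate
x,y=int(ps[:,0].mean())-50,int(ps[:,1].min())-20
save(S[0],"over.png",(x,y,x+130,y+100),6);print(x,y)
E
```

```text
time: 9.18
ee_pos: [0.526, 0.2314, 0.3122]
eef_rot: [0.033, 0.999, -0.0, 0.0]
ft_force: [0.4, -0.2, -0.5]
width: 0.0071
grip_force: 50.0
[0.52601695 0.23138297 0.31224912]
[306.55554927  89.50412874] [321.68559089 126.68827569]
263 69
```

View pics/over.png

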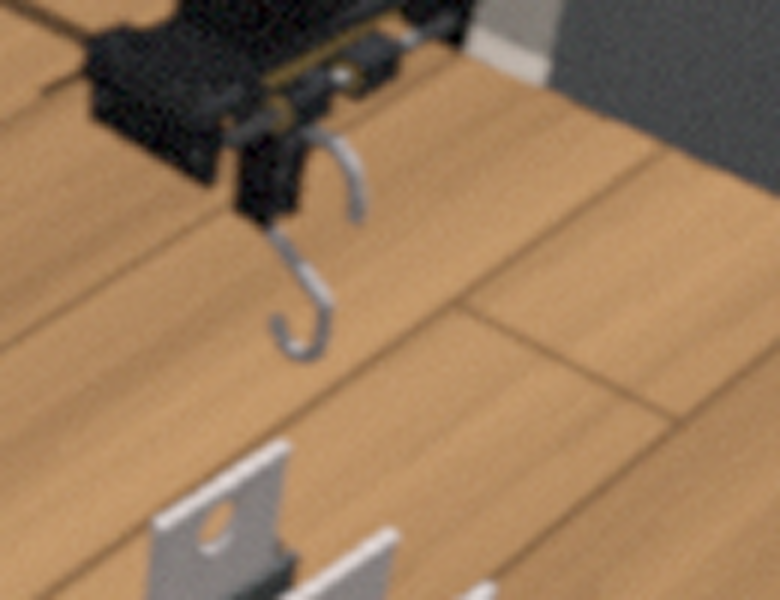

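Run:
```python
from h import *
import pickle
from scipy.optimize import least_squares
d,ee,q=pickle.load(open("c1.pkl","rb"));S,T=d["scene"],d["top"]
px=lambda c:(263+(c[0]+.5)/6-.5,69+(c[1]+.5)/6-.5)
obs=[((357,218),(.025,0,-.033)),((328,300),(.014,0,-.084)),((303,357),(.0,0,-.123)),((274,318),(-.014,0,-.109)),((345,160),(.0195,0,-.0095)),((300,262),(-.0055,0,-.072))]
c0=ee+np.array([.0245,-.0015,.0413])
def pose(p): return R.from_euler('ZYX',p[3:6]),p[:3]
def f(p):
    r_,t=pose(p); e=[(proj(S,r_.apply(m)+t)-px(o))/.6 for o,m in obs]
    return np.r_[np.ravel(e),(p[:3]-c0)/[.003,.003,.002],(p[3]+.06)/.08,p[4]/.05,p[5]/.05]
s=least_squares(f,[*c0,-.06,0,0]);p=s.x;print("hook-ee",(p[:3]-ee).round(4),"ypr",p[3:].round(3),(s.fun[:12]*.6).round(2))
r_,t=pose(p);print("mid-bend centre",(r_.apply([0,0,-.114])+t).round(4),"-ee",(r_.apply([0,0,-.114])+t-ee).round(4))
# plate: joint fit, both views. origin xyz, yaw, lean
PT=[(T,(150,207.4),(0,.05,.11)),(T,(185.6,208.6),(0,-.05,.11)),
    (S,px((157,526)),(.003,-.05,.11)),(S,px((288,446)),(.003,.05,.11)),(S,px((217,524)),(0,0,.083))]
def g(p):
    r_=R.from_euler('ZYX',[p[3],p[4],0])
    e=[(proj(c,r_.apply(m)+p[:3])-o)/.6 for c,o,m in PT]
    return np.r_[np.ravel(e),(p[2]-.010)/.001,p[4]/.04]
s=least_squares(g,[.513,.237,.01,-.06,0]);p=s.x;print("plate",p.round(4),(s.fun[:10]*.6).round(2))
r_=R.from_euler('ZYX',[p[3],p[4],0]);print("hole",r_.apply([0,0,.083])+p[:3],"top",r_.apply([0,0,.11])+p[:3])
im=T[0]; print(im[195:215,145:190].mean((1,2)).round(0))
```

```text
hook-ee [ 0.0236 -0.0019  0.0416] ypr [-0.042 -0.063  0.006] [-0.41 -0.56 -0.06 -0.11 -0.59 -0.25  0.86  0.28  0.7   0.78 -0.41 -0.1 ]
mid-bend centre [0.5568 0.2299 0.24  ] -ee [ 0.0308 -0.0015 -0.0722]
plate [ 0.5163  0.2371  0.0097 -0.0643 -0.0198] [ 0.26 -0.38 -0.55 -0.32 -0.26  0.25 -0.07 -0.27 -0.43 -0.39]
hole [0.51470518 0.23717059 0.09271798] top [0.51417094 0.23720496 0.11971267]
[26. 26. 25. 26. 27. 26. 26. 25. 25. 25. 25. 25. 26. 24. 23. 24. 27. 30.
 34. 40.]
```

Run:
```python
from h import *
print(r.read_state()['ee_pos'],R.from_quat(r.read_state()['eef_rot']).as_matrix().round(3)[:,0])
go((.517,.2366,.21),-.066)
```

```text
[0.52590143 0.23167814 0.31254897] [-0.998  0.066 -0.001]
[0.031 0.014 0.342] [0.    0.001 0.   ] rows>= 1.6488349208680935 0.0080242606693749
```

```bash
python3 -m pendant '[[1,0.03,0.014,0.1,0,0,0],[1,0.03,0.014,0.22,0,0,0],[1,0.03,0.014,0.34,0,0,0],[1,0.03,0.014,0.34,0,0,0],[1,0.03,0.014,0.34,0,0,0]]'
python3 - <<'E'
from h import *
go((.517,.2366,.165),-.066)
E
```

```text
time: 9.9
ee_pos: [0.5175, 0.2379, 0.2116]
eef_rot: [0.032, 0.999, 0.001, 0.001]
ft_force: [-0.2, 0.0, -0.4]
width: 0.0067
grip_force: 50.0
[ 0.002 -0.005  0.155] [0.001 0.001 0.001] rows>= 0.746341976870012 0.01590754193261307
```

```bash
python3 -m pendant '[[1,0,-0.005,0.06,0,0,0],[1,0,-0.005,0.11,0,0,0],[1,0,-0.005,0.155,0,0,0],[1,0,-0.005,0.155,0,0,0],[1,0,-0.005,0.155,0,0,0]]'
python3 - <<'E'
from h import *
go((.484,.2387,.165),-.066)
c=cam("scene");p=proj(c,(.53,.237,.11)).astype(int);print(p)
save(c[0],"pre.png",(p[0]-45,p[1]-40,p[0]+45,p[1]+40),7)
E
```

```text
time: 10.52
ee_pos: [0.5168, 0.2367, 0.1633]
eef_rot: [0.032, 0.999, 0.0, 0.0]
ft_force: [0.1, -0.2, -1.1]
width: 0.0068
grip_force: 50.0
[ 0.11  -0.    -0.006] [0.    0.    0.001] rows>= 0.526623624227011 0.01262296976311077
[302 153]
```

View pics/pre.png

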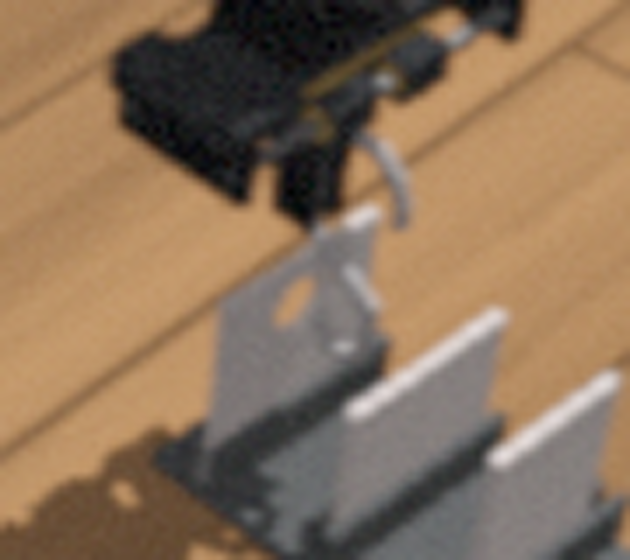

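The hook hangs in front of the plate, with its small bend at about crop (345,340). The hole, at crop (293,302), is up-left of it, which is where motion along -x goes. Inserting.

```bash
python3 -m pendant '[[1,0,0,-0.005,0,0,0],[1,0.025,0,-0.005,0,0,0],[1,0.05,0,-0.005,0,0,0],[1,0.08,0,-0.005,0,0,0],[1,0.11,0,-0.005,0,0,0],[1,0.11,0,-0.005,0,0,0],[1,0.11,0,-0.005,0,0,0]]'
python3 - <<'E'
from h import *
import pickle
c=cam("scene");pickle.dump(c,open("c2.pkl","wb"))
print(r.read_state()["ft_force"],r.read_state()["torque"])
E
```

```text
time: 11.45
ee_pos: [0.4839, 0.2386, 0.1647]
eef_rot: [0.032, 0.999, 0.0, 0.0]
ft_force: [0.3, -0.1, -0.6]
width: 0.0068
grip_force: 50.0
[ 0.518925    0.15759393 -1.03527198] [0.02611101 0.03661711 0.03939929]
```

```bash
python3 -m pendant '[[1,0,0,-0.02,0,0,0],[1,0,0,-0.04,0,0,0],[1,0,0,-0.055,0,0,0],[1,0,0,-0.065,0,0,0],[1,0,0,-0.075,0,0,0],[1,0,0,-0.085,0,0,0],[1,0,0,-0.085,0,0,0],[1,0,0,-0.085,0,0,0]]' 60
```

```text
time: 12.5
ee_pos: [0.4837, 0.2386, 0.1899]
eef_rot: [0.032, 0.999, -0.0, -0.0]
ft_force: [-0.1, -0.8, -5.1]
width: 0.007
grip_force: 60.0
```

Force of -5.1 N: the plate is on the hook. Lifting it out gently.

```bash
python3 -m pendant '[[1,0,0,-0.03,0,0,0],[1,0,0,-0.06,0,0,0],[1,0,0,-0.1,0,0,0],[1,0,0,-0.14,0,0,0],[1,0,0,-0.18,0,0,0],[1,0,0,-0.22,0,0,0],[1,0,0,-0.24,0,0,0],[1,0,0,-0.24,0,0,0]]' 60;python3 -m pendant '[[1,0,0,-0.06,0,0,0],[1,0,0,-0.14,0,0,0],[1,0,0,-0.24,0,0,0],[1,0,0,-0.36,0,0,0],[1,0,0,-0.46,0,0,0],[1,0,0,-0.52,0,0,0],[1,0,0,-0.56,0,0,0],[1,0,0,-0.56,0,0,0]]' 60
python3 - <<'E'
from h import *
import pickle
d={n:cam(n) for n in("scene","top")};s=r.read_state();pickle.dump((d,s["ee_pos"],s["eef_rot"]),open("c3.pkl","wb"))
S=d["scene"];p=proj(S,np.array(s["ee_pos"])+[.03,0,-.08]).astype(int);print(p,s["joint_positions"])
x,y=max(p[0]-55,0),max(p[1]-45,0);print(x,y)
save(S[0],"lift.png",(x,y,x+110,y+100),6)
E
```

```text
time: 13.5
ee_pos: [0.4839, 0.2387, 0.2624]
eef_rot: [0.032, 0.999, 0.0, 0.0]
ft_force: [0.5, -0.0, -5.4]
width: 0.0069
grip_force: 60.0
time: 14.5
ee_pos: [0.4838, 0.2387, 0.4308]
eef_rot: [0.032, 0.999, 0.0, 0.0]
ft_force: [0.6, -0.1, -5.5]
width: 0.0068
grip_force: 60.0
[306  85] [-0.65454294  0.11147591  0.12575084  1.33148536 -0.01408517  1.70058724
  0.97567698]
251 40
```

View pics/lift.png

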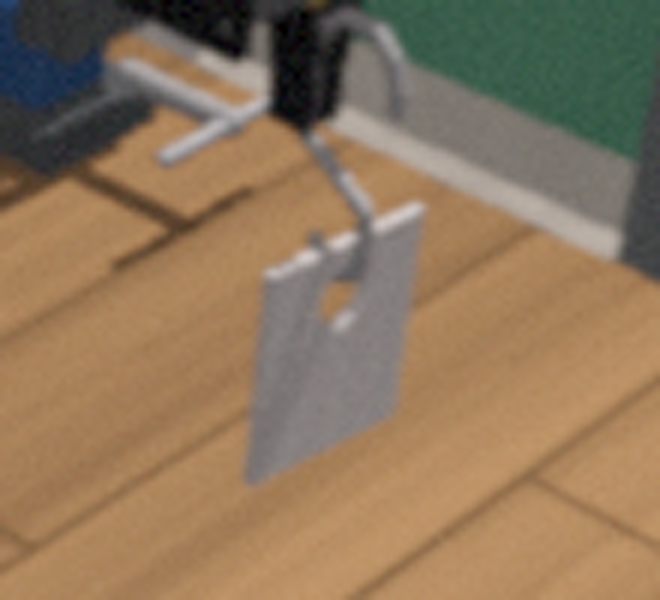

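The plate hangs level on the small bend, clear of the rack, with its hole edge at about crop (345,280) and the hook's up-tip at (402,118).

```bash
cat > fit.py <<'E'
from h import *
from scipy.optimize import least_squares
def pose(p): return R.from_euler('ZYX',p[3:6]),p[:3]
def fit(S,obs,ee,yaw,sig=.05):
    c0=ee+np.array([.024,-.0015,.0413])
    def f(p):
        r_,t=pose(p); e=[(proj(S,r_.apply(m)+t)-o)/.6 for o,m in obs]
        return np.r_[np.ravel(e),(p[:3]-c0)/[.003,.003,.002],(p[3]-yaw)/.08,p[4]/.1,p[5]/sig]
    s=least_squares(f,[*c0,yaw,0,0]);p=s.x
    print("crown-ee",(p[:3]-ee).round(4),"ypr",p[3:].round(3),(s.fun[:2*len(obs)]*.6).round(2)); return p
E
python3 - <<'E'
from fit import *
import pickle
d,ee,q=pickle.load(open("c3.pkl","rb"));S=d["scene"]
px=lambda x,y:(251+(x+.5)/6-.5,40+(y+.5)/6-.5)
obs=[(px(402,118),(.025,0,-.033)),(px(372,213),(.014,0,-.084)),(px(317,240),(-.014,0,-.107)),(px(312,137),(-.022,0,-.062)),(px(395,60),(.0225,0,-.014))]
p=fit(S,obs,ee,-.04)
c0=pickle.load(open("c0.pkl","rb"));T=c0["top"];print("clamp",atz(T,(462/1.5,287/1.5),.26), atz(T,(462/1.5,311/1.5),.26),atz(T,(462/1.5,264/1.5),.26))
go((.42,.0,.45),.08); go((.42,-.31,.45),.08)
E
```

```text
crown-ee [ 0.025  -0.0006  0.0417] ypr [-0.029 -0.071 -0.018] [-0.54 -1.16 -0.31 -0.13  0.34 -0.28 -0.1   0.51  0.47  1.12]
clamp [ 0.54009265 -0.15129282  0.26      ] [ 0.49948583 -0.14980634  0.26      ] [ 0.57923164 -0.15272557  0.26      ]
[ 0.161 -0.807 -0.068] [-0.    -0.    -0.069] rows>= 3.9639534726675216 0.7697510056757632
[ 0.095 -1.838 -0.068] [-0.    -0.    -0.069] rows>= 8.841944689085402 0.7697510056757632
```

```bash
python3 -m pendant '[[1,0.03,-0.04,-0.03,0,0,-0.01],[1,0.06,-0.11,-0.06,0,0,-0.02],[1,0.1,-0.21,-0.068,0,0,-0.03],[1,0.14,-0.32,-0.068,0,0,-0.04],[1,0.16,-0.43,-0.068,0,0,-0.05],[1,0.16,-0.54,-0.068,0,0,-0.06],[1,0.16,-0.65,-0.068,0,0,-0.069],[1,0.16,-0.76,-0.068,0,0,-0.069]]' 60; python3 -c "
from h import *
go((.42,-.312,.45),.08);print(r.read_state()['joint_positions'])"
```

```text
time: 15.6
ee_pos: [0.4202, 0.0123, 0.4508]
eef_rot: [-0.041, 0.999, 0.0, 0.0]
ft_force: [0.4, 0.3, -6.2]
width: 0.0066
grip_force: 60.0
[ 0.089 -1.077  0.002] [0.    0.    0.001] rows>= 5.188303121929798 0.008037801678838705
[-0.49511402 -0.17312033  0.29920002  1.55194852  0.05109235  1.75451981
  1.46134448]
```

```bash
python3 -m pendant '[[1,0.01,-0.11,0,0,0,0],[1,0.02,-0.22,0,0,0,0],[1,0.03,-0.33,0,0,0,0],[1,0.04,-0.44,0,0,0,0],[1,0.05,-0.55,0,0,0,0],[1,0.06,-0.66,0,0,0,0],[1,0.07,-0.77,0,0,0,0],[1,0.08,-0.87,0,0,0,0]]';python3 -m pendant '[[1,0,-0.09,0,0,0,0],[1,0.01,-0.15,0,0,0,0],[1,0.01,-0.18,0,0,0,0],[1,0.01,-0.195,0,0,0,0],[1,0.01,-0.2,0,0,0,0],[1,0.01,-0.2,0,0,0,0],[1,0.01,-0.2,0,0,0,0],[1,0.01,-0.2,0,0,0,0]]'; python3 -c "
from h import *
go((.43,-.31,.252),.08);print(r.read_state()['joint_positions'])"
```

```text
time: 16.6
ee_pos: [0.417, -0.2495, 0.4507]
eef_rot: [-0.04, 0.999, 0.001, 0.0]
ft_force: [0.3, -0.1, -5.6]
width: 0.0071
grip_force: 60.0
time: 17.6
ee_pos: [0.4203, -0.3078, 0.4505]
eef_rot: [-0.041, 0.999, 0.0, 0.0]
ft_force: [-0.5, 0.2, -5.3]
width: 0.0067
grip_force: 60.0
[-0.032 -0.01   0.662] [0.    0.    0.001] rows>= 3.1793446270766172 0.006438154657430124
[-0.19289131  0.0704037   0.80293952  1.3546155  -0.05155602  1.73779178
  2.25221045]
```

```bash
python3 -m pendant '[[1,-0.01,0,0.06,0,0,0],[1,-0.02,0,0.15,0,0,0],[1,-0.03,0,0.26,0,0,0],[1,-0.03,0,0.37,0,0,0],[1,-0.03,0,0.48,0,0,0],[1,-0.03,0,0.57,0,0,0],[1,-0.03,0,0.63,0,0,0],[1,-0.03,0,0.66,0,0,0]]';python3 -m pendant '[[1,0,0,0,0,0,0],[1,0,0,0,0,0,0],[1,0,0,0,0,0,0],[1,0,0,0,0,0,0]]'; python3 -c "
from h import *
import pickle
s=r.read_state();c=cam('scene');pickle.dump((c,s['ee_pos']),open('c4.pkl','wb'))
go((.532,-.3,.252),.08)"
```

```text
time: 18.6
ee_pos: [0.4292, -0.3071, 0.2518]
eef_rot: [-0.04, 0.999, 0.0, -0.0]
ft_force: [0.2, -0.3, -5.7]
width: 0.0069
grip_force: 60.0
time: 19.1
ee_pos: [0.4294, -0.3073, 0.2528]
eef_rot: [-0.04, 0.999, -0.0, 0.0]
ft_force: [0.1, 0.5, -5.8]
width: 0.0071
grip_force: 60.0
[-0.343 -0.003  0.002] [-0.  0.  0.] rows>= 1.6467554303443444 0.004783409722265762
```

```bash
python3 -m pendant '[[1,-0.03,0,0.004,0,0,0],[1,-0.08,0,0.004,0,0,0],[1,-0.14,0,0.004,0,0,0],[1,-0.2,0,0.004,0,0,0],[1,-0.26,0,0.004,0,0,0],[1,-0.31,0,0.004,0,0,0],[1,-0.335,0,0.004,0,0,0],[1,-0.335,0,0.004,0,0,0]]';python3 -m pendant '[[1,0,0,0,0,0,0],[1,0,0,0,0,0,0],[1,0,0,0,0,0,0],[1,0,0,0,0,0,0]]'
```

```text
time: 20.15
ee_pos: [0.5297, -0.299, 0.2509]
eef_rot: [-0.041, 0.999, -0.0, -0.0]
ft_force: [-0.1, -0.7, -5.2]
width: 0.0065
grip_force: 60.0
time: 20.65
ee_pos: [0.5294, -0.2991, 0.2513]
eef_rot: [-0.04, 0.999, 0.0, 0.0]
ft_force: [0.2, -0.2, -5.4]
width: 0.0067
grip_force: 60.0
```

No contact. Lowering onto the bar.

```bash
python3 -m pendant '[[1,0,0,0.02,0,0,0],[1,0,0,0.045,0,0,0],[1,0,0,0.07,0,0,0],[1,0,0,0.09,0,0,0],[1,0,0,0.105,0,0,0],[1,0,0,0.115,0,0,0],[1,0,0,0.115,0,0,0],[1,0,0,0.115,0,0,0]]'
```

```text
time: 21.65
ee_pos: [0.5295, -0.2992, 0.2169]
eef_rot: [-0.04, 0.999, -0.0, 0.0]
ft_force: [-0.1, -0.2, -6.0]
width: 0.0065
grip_force: 60.0
```

```bash
python3 -m pendant '[[1,0,0,0.004,0,0,0],[1,0,0,0.008,0,0,0],[1,0,0,0.012,0,0,0],[1,0,0,0.012,0,0,0]]'
```

```text
time: 22.15
ee_pos: [0.5295, -0.2992, 0.2133]
eef_rot: [-0.04, 0.999, 0.0, 0.0]
ft_force: [-1.2, 1.1, -3.4]
width: 0.0068
grip_force: 60.0
```

```bash
python3 -m pendant '[[1,0,0,0.003,0,0,0],[1,0,0,0.003,0,0,0],[1,0,0,0.003,0,0,0],[1,0,0,0.003,0,0,0]]' 20
```

```text
time: 22.65
ee_pos: [0.5297, -0.2992, 0.2128]
eef_rot: [-0.04, 0.999, -0.0, 0.001]
ft_force: [-3.2, 2.4, 5.0]
width: 0.0072
grip_force: 20.0
```

```bash
python3 -m pendant '[[1,0,0,-0.002,0,0,0],[1,0,0,-0.002,0,0,0],[1,0,0,-0.002,0,0,0],[1,0,0,-0.002,0,0,0]]' 5; python3 -m pendant '[[0.6,0,0,0,0,0,0],[0.6,0,0,0,0,0,0],[0.5,0,0,0,0,0,0],[0.4,0,0,0,0,0,0],[0.2,0,0,0,0,0,0],[0,0,0,0,0,0,0],[-0.3,0,0,0,0,0,0],[-0.3,0,0,0,0,0,0]]' 5;python3 -m pendant '[[-0.6,0,0,0,0,0,0],[-0.6,0,0,0,0,0,0],[-0.6,0,0,0,0,0,0],[-0.6,0,0,0,0,0,0],[-0.6,0,0,0,0,0,0],[-0.6,0,0,0,0,0,0]]'
```

```text
time: 23.15
ee_pos: [0.5296, -0.2992, 0.2129]
eef_rot: [-0.04, 0.999, -0.0, 0.0]
ft_force: [1.6, -0.0, 2.1]
width: 0.0078
grip_force: 5.0
time: 24.15
ee_pos: [0.5294, -0.2991, 0.2128]
eef_rot: [-0.04, 0.999, 0.0, 0.0]
ft_force: [0.6, 0.3, -0.5]
width: 0.0534
grip_force: 0.0
time: 24.9
ee_pos: [0.5294, -0.2991, 0.2128]
eef_rot: [-0.04, 0.999, 0.0, -0.0]
ft_force: [0.7, 0.2, -0.4]
width: 0.0699
grip_force: 0.0
```

```bash
python3 -m pendant '[[-0.6,0,0,-0.04,0,0,0],[-0.6,0,0,-0.1,0,0,0],[-0.6,0,0,-0.2,0,0,0],[-0.6,0,0,-0.35,0,0,0],[-0.6,0,0,-0.5,0,0,0],[-0.6,0.1,0,-0.6,0,0,0],[-0.6,0.3,0,-0.6,0,0,0],[-0.6,0.45,0,-0.6,0,0,0]]'; python3 -m pendant '[[-0.6,0,0,0,0,0,0],[-0.6,0,0,0,0,0,0],[-0.6,0,0,0,0,0,0],[-0.6,0,0,0,0,0,0],[-0.6,0,0,0,0,0,0],[-0.6,0,0,0,0,0,0],[-0.6,0,0,0,0,0,0],[-0.6,0,0,0,0,0,0]]'
python3 - <<'E'
from h import *
import pickle
a=cam("scene"); d=[]
for i in range(6):
    b=cam("scene"); 
    d.append(cv2.absdiff(cv2.GaussianBlur(a[0],(0,0),1.5),cv2.GaussianBlur(b[0],(0,0),1.5))[200:310,120:230].max())
print("motion diffs",d)
T=cam("top"); pickle.dump((a,T),open("c5.pkl","wb"))
# predicted hook and plate silhouettes vs. change against start image
old=pickle.load(open("c0.pkl","rb"))["scene"][0]
m=(cv2.absdiff(cv2.GaussianBlur(a[0],(0,0),1),cv2.GaussianBlur(old,(0,0),1)).max(2)>25)
g=a[0].astype(int); grey=(g.max(2)-g.min(2)<28)&(g.max(2)>70)
y=.094;Y=R.from_euler('Z',y);c=np.array([.5545,-.2985,.255])
pl=np.array([[0,-.05,-.214],[0,.05,-.214],[0,.05,-.104],[0,-.05,-.104]])
P=np.array([proj(a,v) for v in Y.apply(pl)+c]);print("pred plate corners",P.round(1).tolist())
mk=np.zeros(m.shape,np.uint8);cv2.fillPoly(mk,[P.round().astype(int)],1)
print("grey in plate pred",grey[mk>0].mean(), "crown px",proj(a,c+[0,0,.004]),"tip",proj(a,Y.apply([.025,0,-.03])+c))
x0,y0=140,208
for r0 in range(y0,300,3): print(r0,''.join('#' if grey[r0,k] else ('+' if m[r0,k] else '.') for k in range(x0,215)))
E
```

```text
time: 25.9
ee_pos: [0.3925, -0.3113, 0.3943]
eef_rot: [-0.039, 0.999, -0.0, 0.001]
ft_force: [-0.2, 0.1, 1.6]
width: 0.0696
grip_force: 0.0
time: 26.9
ee_pos: [0.3948, -0.31, 0.3928]
eef_rot: [-0.04, 0.999, 0.0, 0.0]
ft_force: [-0.1, -0.3, -0.3]
width: 0.0695
grip_force: 0.0
motion diffs [np.uint8(2), np.uint8(2), np.uint8(2), np.uint8(3), np.uint8(3), np.uint8(2)]
pred plate corners [[161.7, 287.8], [189.5, 262.2], [185.3, 237.1], [155.1, 263.3]]
grey in plate pred 0.9010989010989011 crown px [164.5575745  221.40983092] tip [174.23909608 236.39340929]
208 .............................................#######..........#.....#......
211 .........................................########..............#........##.
214 ......................................#######....................#.........
217 ..................................########...........................##....
220 .....................#####....########...................................##
223 ....................##..###########........................................
226 ....................#############........................
[... 1238 characters left out ...]
....+#####################+.................................
277 ....................+##################+...................................
280 .....................#############++.......................................
283 .....................##########++++++++....................................
286 .....................#######+++++++++......................................
289 .....................++#++++++++++.........................................
292 #.................++++++++++++.............................................
295 ##.............++++++++++++.....................................#..........
298 ####.......++++++..+++++...................................................
```

The pixel map shows the hook on the bar, the plate hanging from it where predicted, and no motion. Handing in.

```bash
python3 -c "
from bench import r
print(r.close_job())"
```

```text
the job is handed in; nothing more can be done
None
```

The job is handed in: the S-hook is back on the rail by its large bend with the drilled plate hanging at rest from its small bend, after about 27 s on the robot's clock; no verdict was returned.

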